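# Pop the touch-latch door of the wide spice cupboard and swing it open

### The job

Two wooden spice cupboards with plain handle-less push-to-open doors stand on the worktop; open the wider one. Press its door in at the edge away from the hinge until the catch lets go, take the finger away so that the door springs ajar by itself, then put a finger behind that edge and push the door wide open, square to the cupboard's front or further. Only touch and push the door, gently and without pinching it; leave the narrow cupboard shut and do not move the things standing about.

Things in the scene. Friction and masses are not known exactly. Their poses are not given: they have to be found in the camera images.
- wide: the wider cupboard, wood, fixed: carcass 130 deep (x) x 190 wide (y) x 200 high; origin at the centre of its underside, x to its back, y to its left (hinge side) seen from the robot, z up. The shut door covers the front, 190 wide, 16 thick, no handle; its outer face is the plane x = -0.090, its inner face 9 mm clear of the carcass. Top of the door 2 mm below the cupboard's top
- wide_door (a joint): door of the wide cupboard, rad: 0 shut and latched, grows as it opens towards the robot about its left edge, stop at 1.75 (1.57 = square). Pressed in past about -0.025 (5 mm at the free edge, about 3 to 5 N; stop at -0.044) the catch lets go; when released a spring swings it to about 0.4 and no further. Beyond that it stays where left and swings with about 1 N. It cannot latch again
- wide_press (a point): point on the outer face of the wide door, 14 mm from its free right edge and 30 mm below the cupboard's top; turns with the door. x axis points into the door (16 mm thick), y along the door to the hinge, z up. With the door ajar at 0.4 the free edge is about 75 mm in front of its shut place
- wide_hinge (a point): on the wide door's upright hinge axis, which is the outer left edge of the shut door, at the height of the door's top edge (198 above the worktop). The catch's steel striker sits on the door's inner face, 26 mm from the free edge and about 135 mm below the cupboard's top, and sticks out 46 mm there; above it the inner face is plain
- narrow: the narrow cupboard, fixed, same make: 130 deep x 130 wide x 170 high, origin at the centre of its underside, axes as the wide one; to be left shut
- narrow_door (a joint): the narrow cupboard's door, rad: 0 shut and latched, grows as it opens
- jar_beside: spice jar 48 across, 95 high, standing to the right of the narrow cupboard; origin at the centre of its underside
- tin_front: spice tin 34 x 45 x 103 high, standing in front of the narrow cupboard; origin at the centre of its underside
- dish: flat orange dish 140 across, 29 high, fixed at the right front of the worktop; origin at the centre of its underside
- jar_side: spice jar 38 across, 96 high, standing at the far right of the worktop; origin at the centre of its underside

How it is judged:
By the outcome, as a careful person would: the job done as asked, in the order asked, and still so for the second after the job is handed in, with the robot touching nothing.
It also fails if it takes over 59 s, if anything falls off the work surface, if the arm or the gripper's body presses on something with over 40 N, if the wrist force passes 120 N, or if a joint passes its speed limit or range.

### The arm

A 6-joint arm with a two-finger parallel gripper is mounted at the origin on a cart in front of the work surface, level with it; the furniture and walls round the work are solid. World frame = base frame: x ahead of the robot, y to its left, z up, the work surface at z = 0. Lengths are in m, angles in rad, forces in N, time in s.
With the tool pointing down it reaches from about 0.3 to 0.95 m from the base axis. Payload 3.1 kg.
Tool frame: the origin (TCP) lies at the very end of the fingers, on their centre line; the grasp point (between the pads) lies bot.grip_point_offset behind it (bot.grip_point_offset is the distance from the TCP to the grasp point, in m); z points along the fingers, y is the line along which they close (so a half turn about z gives the same grasp; the last joint's range is limited). The gripper opens to 85 mm and grips with 20 to 120 N. Pads are 22 mm wide; open, the fingers measure 114 mm over their backs; the gripper's body (76 mm by 85 mm) begins 54 mm behind the grasp point. The pads swing forward as they close: fully open they stand 13 mm farther back than shut.
Start: joints at [1.183, 0.308, 1.634, -0, 1.2, -0.07], TCP at [0.195, 0.594, 0.231] pointing down, gripper open.
Joint ranges: [-3.06, 3.06], [-0.79, 1.96], [0.05, 2.63], [-1.19, 4.34], [0.05, 2.64], [-2.94, 2.94]. Speed limits (rad/s): [2.79, 2.79, 3.14, 3.14, 3.14, 3.14].

### API

Orientations are given as a unit quaternion [w, x, y, z].
In Python, from bench import bot, capture, nets gives the robot as it stands.
- The arm moves only by the tool jog_arm, never from a script. Its argument "series" is a list of rows, each an object with "dp": the shift along the tool's x, y, z in units of 250 mm (1.0 is 250 mm), a list of three; "yaw": the turn about the tool's z in units of 360 degrees (1.0 is 360 degrees); "grip": the closure, from 0 (fully open) to 1 (shut). In form: [{"dp": [tx, ty, tz], "yaw": yaw, "grip": grip}, ...]. A call has 1 to 20 rows; each row is the pose to reach, as a shift and turn from the pose commanded when the call began, along the tool's axes at that moment, turning the shorter way round; what a row does not reach only later rows make up. A row lasts 1/10 s, in which the tool goes at most 50 mm and 8.59 degrees, less where a joint would pass 70% of its speed; a pose out of reach is approached as far as the arm can. A call with a number of a shift or a turn outside -1 to 1 is refused whole. A call with a gripper value outside its range is refused whole. The fingers move at their own pace and stop on an object; "squeeze" is the grip in N (left out, the last holds). Time passes only in rows, so rows that repeat a pose let the fingers close. It gives the time, the measured TCP pose, the force, the opening and the grip force at its end, in the units of the state.
- bot.get_state(): the state, without advancing time (a new reading comes with each control period).
- capture(name): name is "scene" or "side" or "wrist"; returns a dict with "img" (384x512x3 uint8, red, green, blue), "depth" (384x512 float32, m along the optical axis (not along the pixel's ray), 0 where there is no reading), "vfov" (degrees; the focal length in pixels is half the picture's height over the tangent of half this angle, whatever the lens; pixels are square), "cx", "cy" (the principal point, pixels), "R" (3x3) and "t" (3): a world point X has camera coordinates R X + t. Camera axes: x right, y down, z forward; pixel columns grow to the right and rows downward; lengths in m; the calibration is good to about 2 mm. A picture is of the moment at which its call begins.
- bot.job_done(): hands the job in; it is judged then, once.
Trained networks look in the newest picture that a camera, given by its name, has taken for a name from the list of things; names that differ only in an ending like _2 or _b are one class to them, and where a whole thing is asked for, a point or a joint stands for the part that bears it (a point fixed in the world has none). Each returns a list of dicts, best first, with "score" (0 to 1); they miss things now and then, are a little off and sometimes report something else, mostly with a low value. They report only what shows in the picture. A call takes as long as a camera call.
- nets.recognise(camera, target): "centre" ([x, y, z] in m, in world coordinates, good to about 4 mm: the middle of the surface that is visible of it).
- nets.cut_out(camera, target): "mask" (384x512 bool, what is visible of it).
- nets.landmark_of(camera, target): "centre" ([x, y, z] in m, in world coordinates, good to about 4 mm: a listed point, or the origin of a listed thing).
The state is a dict: "time_s": time; "joint_positions": joint angles; "dq": joint speeds; "joint_efforts": joint torques, N m; "position": TCP position; "orientation": TCP orientation; "force": force on the tool from outside, world axes, zero at the start; "wrist_torque": the same for the moment, N m; "width": finger opening in m; "grasp_force": force on a finger pad.
Only numpy, scipy, OpenCV 4.12 (cv2) and the standard library are available. Lean on these libraries where they do the work, as an engineer would, in place of code of your own. Each camera call takes 0.05 s, during which the arm holds its last target. There are 200 camera calls.

## Working session

There is one attempt and no reset: what is moved stays moved. The work goes in short steps, Python scripts to look and compute and a tool call to move; the robot and the scene stay as the last step left them, time stands still between calls to the robot, and variables do not carry over. Pictures are saved under pics/ and viewed, at most 10 in all, crops included, and the job is handed in when it is done.

Besides the shell and the picture viewer there is one more tool, called after "Call:" as name(argument=value, ...), one argument or row to a line, values as JSON. jog_arm: Moves the arm, as the interface text tells. Its arguments: {"type":"object","properties":{"series":{"type":"array","items":{"type":"object","properties":{"dp":{"type":"array","items":{"type":"number","minimum":-1,"maximum":1}},"yaw":{"type":"number","minimum":-1,"maximum":1},"grip":{"type":"number"}}}},"squeeze":{"type":"number"}},"required":["series"]}

```bash
mkdir -p pics
python3 - <<'E'
from bench import bot,capture,nets
import cv2,numpy as np
s=bot.get_state();print(s['time_s'],s['position'],s['orientation'],s['width'],bot.grip_point_offset)
ims=[]
for c in ('scene','side'):
    d=capture(c);ims.append(d['img'])
    for t in ('wide','wide_press','wide_hinge','narrow','tin_front','jar_beside','dish','jar_side'):
        print(c,t,[(np.round(r['centre'],3).tolist(),round(r['score'],2)) for r in nets.landmark_of(c,t)[:2]])
cv2.imwrite('pics/a.png',cv2.cvtColor(cv2.resize(np.vstack(ims),(400,600)),cv2.COLOR_RGB2BGR))
E
```

```text
0.0 [0.1949763  0.59293964 0.23005377] [-2.64852491e-04  1.58191772e-01  9.87407736e-01 -1.12090488e-03] 0.08521885709872781 0.0187
scene wide [([0.58, 0.043, 0.001], 0.63)]
scene wide_press [([0.491, -0.039, 0.174], 0.72)]
scene wide_hinge [([0.492, 0.135, 0.198], 0.66)]
scene narrow [([0.585, -0.297, -0.004], 0.83)]
scene tin_front [([0.579, 0.043, 0.004], 0.61), ([0.404, -0.258, -0.003], 0.54)]
scene jar_beside [([0.576, -0.417, -0.003], 0.73)]
scene dish [([0.396, -0.55, 0.002], 0.78)]
scene jar_side [([0.528, -0.621, 0.002], 0.67)]
side wide [([0.584, 0.043, 0.0], 0.62)]
side wide_press [([0.496, -0.037, 0.169], 0.58), ([0.525, -0.625, 0.002], 0.57)]
side wide_hinge [([0.49, 0.138, 0.196], 0.68), ([0.406, -0.256, 0.0], 0.26)]
side narrow [([0.576, -0.297, 0.002], 0.91)]
side tin_front [([0.405, -0.255, -0.002], 0.56)]
side jar_beside [([0.575, -0.416, -0.003], 0.5)]
side dish [([0.392, -0.551, 0.003], 0.58)]
side jar_side [([0.527, -0.628, 0.001], 0.69)]
```

View pics/a.png

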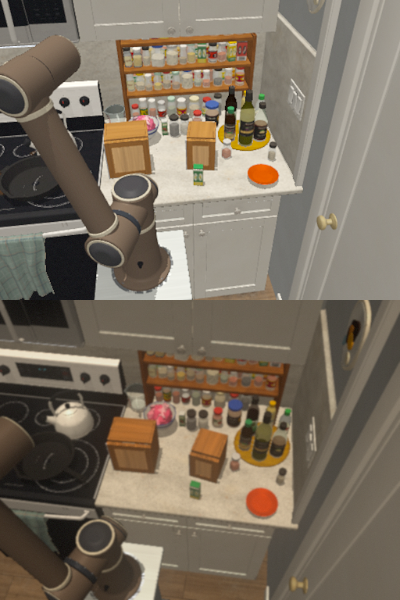

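The scene view shows the wide cupboard at about (127,150) and the narrow one at (200,145). The tin is at (198,175), well clear to the right. The networks agree with this. Next I'll get the door plane and its yaw from depth.

```bash
cat > h.py <<'E'
import numpy as np
from scipy.spatial.transform import Rotation as Ro
from bench import bot,capture,nets
def pose():
    s=bot.get_state();q=s['orientation'];return np.array(s['position']),Ro.from_quat([q[1],q[2],q[3],q[0]]).as_matrix(),s
def rows(pts):
    p,R,s=pose()
    print('t',s['time_s'],'p',p.round(4),'F',np.round(s['force'],1),'w',round(s['width'],3)); print('yaw of tool x',np.degrees(np.arctan2(R[1,0],R[0,0])))
    for w in pts: print(w,(R.T@(np.array(w)-p)/.25).round(4).tolist())
def cloud(c,t):
    d=capture(c);m=nets.cut_out(c,t)[0]['mask'];z=d['depth'];m=m&(z>0)
    f=d['img'].shape[0]/2/np.tan(np.radians(d['vfov']/2))
    v,u=np.nonzero(m);z=z[m];P=np.c_[(u-d['cx'])/f*z,(v-d['cy'])/f*z,z]
    return (P-d['t'])@d['R']
E
python3 - <<'E'
from h import *
for c in ('scene','side'):
    P=cloud(c,'wide'); F=P[(P[:,2]>.03)&(P[:,2]<.185)&(abs(P[:,0]-.491)<.03)]
    k=np.polyfit(F[:,1],F[:,0],1)
    for _ in range(5):
        r=F[:,0]-np.polyval(k,F[:,1]);G=F[abs(r)<.005];k=np.polyfit(G[:,1],G[:,0],1)
    T=P[P[:,2]>.19]
    print(c,len(G),'slope',k[0],'x at y=-.04',np.polyval(k,-.04),'hinge',np.polyval(k,.137),'y',np.percentile(G[:,1],[1,99]),'top',np.median(T[:,2]),np.percentile(T[:,:2],[1,99],axis=0))
rows([[.4,-.04,.23],[.4,-.04,.165]])
E
```

```text
scene 1727 slope -0.02565950441193501 x at y=-.04 0.49677236438318917 hinge 0.4922306321022767 y [-0.05341891  0.13353361] top 0.199878378044263 [[ 0.48728807 -0.05142691]
 [ 0.64584664  0.1342059 ]]
side 1354 slope -0.025207286911281875 x at y=-.04 0.49841328147709124 hinge 0.4939515916937944 y [-0.05206281  0.1362949 ] top 0.20188454880806794 [[ 0.49227158 -0.05026163]
 [ 0.64812559  0.13601673]]
t 1.1 p [0.1953 0.5937 0.2313] F [-0.1 -0.3  0. ] w 0.085
yaw of tool x 161.79296177139747
[0.4, -0.04, 0.23] [-1.5697, -2.1521, 0.0051]
[0.4, -0.04, 0.165] [-1.5697, -2.1521, 0.2651]
```

Call:
jog_arm(
  series=[
    {"dp": [-0.7, -1, 0], "yaw": -0.05, "grip": 1},
    {"dp": [-0.7, -1, 0], "yaw": -0.05, "grip": 1},
    {"dp": [-0.7, -1, 0], "yaw": -0.05, "grip": 1},
    {"dp": [-0.7, -1, 0], "yaw": -0.05, "grip": 1},
    {"dp": [-0.7, -1, 0], "yaw": -0.05, "grip": 1},
    {"dp": [-0.7, -1, 0], "yaw": -0.05, "grip": 1},
    {"dp": [-0.7, -1, 0], "yaw": -0.05, "grip": 1},
    {"dp": [-0.7, -1, 0], "yaw": -0.05, "grip": 1},
  ],
)

```text
time_s: 1.9
position: [0.284, 0.3008, 0.2316]
orientation: [0.0, 0.003, 1.0, 0.001]
force: [0.1, 0.2, 0.3]
width: 0.0002
grasp_force: 0.0
```

```bash
python3 -c "
from h import *
rows([[.4,-.04,.23],[.4,-.04,.16]])"
```

```text
t 1.9 p [0.284  0.3008 0.2316] F [0.1 0.2 0.3] w 0.0
yaw of tool x 179.5996622490564
[0.4, -0.04, 0.23] [-0.4737, -1.3601, 0.0052]
[0.4, -0.04, 0.16] [-0.4735, -1.3605, 0.2852]
```

Call:
jog_arm(
  series=[
    {"dp": [-0.4, -1, 0], "grip": 1},
    {"dp": [-0.4, -1, 0], "grip": 1},
    {"dp": [-0.4, -1, 0], "grip": 1},
    {"dp": [-0.4, -1, 0], "grip": 1},
    {"dp": [-0.4, -1, 0], "grip": 1},
    {"dp": [-0.4, -1, 0], "grip": 1},
    {"dp": [-0.4, -1, 0.1], "grip": 1},
  ],
)

```text
invalid input at $.series[0]: expected keys dp, yaw, grip
```

Call:
jog_arm(
  series=[
    {"dp": [-0.1, -0.2, 0.1], "grip": 1},
    {"dp": [-0.1, -0.36, 0.19], "grip": 1},
    {"dp": [-0.1, -0.36, 0.19], "grip": 1},
    {"dp": [-0.2, -0.36, 0.19], "grip": 1},
    {"dp": [-0.2, -0.36, 0.19], "grip": 1},
    {"dp": [-0.2, -0.36, 0.19], "grip": 1},
  ],
)

```text
invalid input at $.series[0]: expected keys dp, yaw, grip
```

Run:
```python
from h import *
import cv2
rows([[.475,-.038,.16],[.48,-.038,.16],[.493,-.038,.16]])
d=capture('scene')
cv2.imwrite('pics/b.png',cv2.cvtColor(cv2.resize(d['img'][110:270,100:300],(800,600)),cv2.COLOR_RGB2BGR))
```

```text
t 1.9 p [0.284  0.3008 0.2316] F [0.1 0.2 0.3] w 0.0
yaw of tool x 179.5996622490564
[0.475, -0.038, 0.16] [-0.7734, -1.3504, 0.2854]
[0.48, -0.038, 0.16] [-0.7934, -1.3502, 0.2854]
[0.493, -0.038, 0.16] [-0.8454, -1.3499, 0.2854]
```

View pics/b.png

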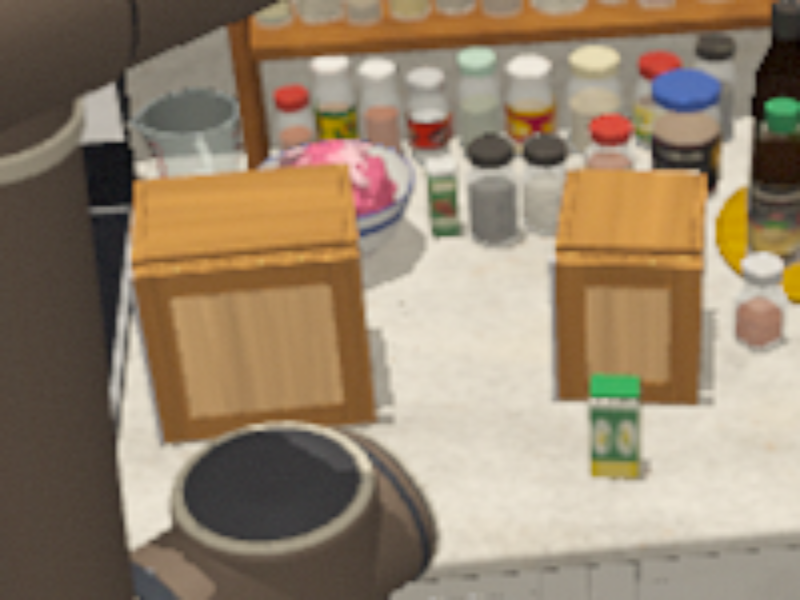

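The crop shows the wide door's right edge at about (370,380), still shut. The arm hadn't moved because every row must carry a yaw.

Call:
jog_arm(
  series=[
    {"dp": [-0.4, -1, 0], "yaw": 0, "grip": 1},
    {"dp": [-0.4, -1, 0], "yaw": 0, "grip": 1},
    {"dp": [-0.4, -1, 0], "yaw": 0, "grip": 1},
    {"dp": [-0.4, -1, 0], "yaw": 0, "grip": 1},
    {"dp": [-0.4, -1, 0], "yaw": 0, "grip": 1},
    {"dp": [-0.4, -1, 0], "yaw": 0, "grip": 1},
    {"dp": [-0.4, -1, 0], "yaw": 0, "grip": 1},
  ],
)

```text
time_s: 2.65
position: [0.3844, 0.0505, 0.2317]
orientation: [0.001, 0.003, 1.0, 0.0]
force: [0.0, 0.6, 0.3]
width: -0.0002
grasp_force: 0.0
```

Call:
jog_arm(
  series=[
    {"dp": [-0.1, -0.2, 0.1], "yaw": 0, "grip": 1},
    {"dp": [-0.1, -0.36, 0.28], "yaw": 0, "grip": 1},
    {"dp": [-0.1, -0.36, 0.28], "yaw": 0, "grip": 1},
    {"dp": [-0.2, -0.36, 0.28], "yaw": 0, "grip": 1},
    {"dp": [-0.24, -0.36, 0.28], "yaw": 0, "grip": 1},
    {"dp": [-0.24, -0.36, 0.28], "yaw": 0, "grip": 1},
  ],
)

```text
time_s: 3.25
position: [0.4443, -0.0375, 0.1618]
orientation: [0.001, 0.0, 1.0, 0.0]
force: [-0.5, 0.1, -0.4]
width: -0.0002
grasp_force: 0.0
```

Run:
```python
from h import *
import cv2
rows([[.475,-.038,.16],[.48,-.038,.16],[.493,-.038,.16]])
d=capture('scene');cv2.imwrite('pics/c.png',cv2.cvtColor(cv2.resize(d['img'][110:270,100:300],(800,600)),cv2.COLOR_RGB2BGR))
```

```text
t 3.25 p [ 0.4443 -0.0375  0.1618] F [-0.5  0.1 -0.4] w -0.0
yaw of tool x 179.94613453489922
[0.475, -0.038, 0.16] [-0.1227, -0.0017, 0.0073]
[0.48, -0.038, 0.16] [-0.1427, -0.0017, 0.0073]
[0.493, -0.038, 0.16] [-0.1947, -0.0016, 0.0074]
```

View pics/c.png

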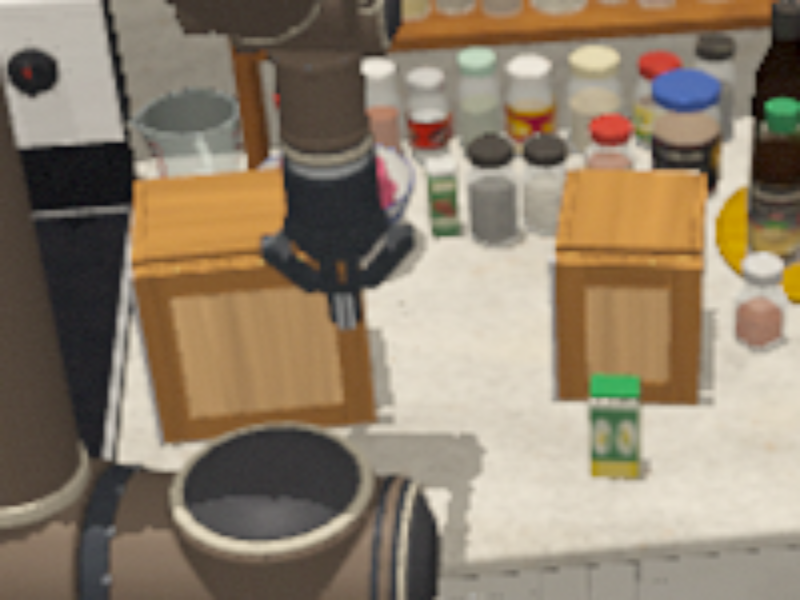

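The closed finger is at (345,310), in front of the door near its free edge at (365,310). I'll press in gently.

Call:
jog_arm(
  series=[
    {"dp": [-0.08, 0, 0], "yaw": 0, "grip": 1},
    {"dp": [-0.12, 0, 0], "yaw": 0, "grip": 1},
    {"dp": [-0.14, 0, 0], "yaw": 0, "grip": 1},
    {"dp": [-0.15, 0, 0], "yaw": 0, "grip": 1},
    {"dp": [-0.16, 0, 0], "yaw": 0, "grip": 1},
    {"dp": [-0.166, 0, 0], "yaw": 0, "grip": 1},
    {"dp": [-0.17, 0, 0], "yaw": 0, "grip": 1},
    {"dp": [-0.17, 0, 0], "yaw": 0, "grip": 1},
  ],
)

```text
time_s: 4.1
position: [0.4834, -0.0391, 0.161]
orientation: [-0.001, 0.002, 1.0, 0.0]
force: [-4.1, 0.4, 2.7]
width: -0.0001
grasp_force: 1.9
```

Call:
jog_arm(
  series=[
    {"dp": [-0.01, 0, 0], "yaw": 0, "grip": 1},
    {"dp": [-0.01, 0, 0], "yaw": 0, "grip": 1},
    {"dp": [-0.01, 0, 0], "yaw": 0, "grip": 1},
  ],
)

```text
time_s: 4.4
position: [0.4867, -0.039, 0.1609]
orientation: [-0.001, 0.002, 1.0, 0.0]
force: [-3.7, 0.8, 0.7]
width: -0.0002
grasp_force: 2.0
```

Call:
jog_arm(
  series=[
    {"dp": [-0.01, 0, 0], "yaw": 0, "grip": 1},
    {"dp": [-0.01, 0, 0], "yaw": 0, "grip": 1},
    {"dp": [-0.01, 0, 0], "yaw": 0, "grip": 1},
  ],
)

```text
time_s: 4.7
position: [0.4899, -0.0391, 0.161]
orientation: [0.0, 0.002, 1.0, 0.0]
force: [-3.4, 1.8, -0.1]
width: -0.0001
grasp_force: 1.3
```

Call:
jog_arm(
  series=[
    {"dp": [-0.008, 0, 0], "yaw": 0, "grip": 1},
    {"dp": [-0.008, 0, 0], "yaw": 0, "grip": 1},
    {"dp": [-0.008, 0, 0], "yaw": 0, "grip": 1},
  ],
)

```text
time_s: 5.0
position: [0.4908, -0.039, 0.161]
orientation: [-0.001, 0.002, 1.0, 0.0]
force: [-4.8, 1.3, 0.2]
width: -0.0002
grasp_force: 2.5
```

Call:
jog_arm(
  series=[
    {"dp": [0.1, 0, 0], "yaw": 0, "grip": 1},
    {"dp": [0.25, 0, 0], "yaw": 0, "grip": 1},
    {"dp": [0.44, 0, 0], "yaw": 0, "grip": 1},
    {"dp": [0.44, 0, 0], "yaw": 0, "grip": 1},
    {"dp": [0.44, 0, 0], "yaw": 0, "grip": 1},
    {"dp": [0.44, 0, 0], "yaw": 0, "grip": 1},
    {"dp": [0.44, 0, 0], "yaw": 0, "grip": 1},
    {"dp": [0.44, 0, 0], "yaw": 0, "grip": 1},
    {"dp": [0.44, 0, 0], "yaw": 0, "grip": 1},
    {"dp": [0.44, 0, 0], "yaw": 0, "grip": 1},
  ],
)

```text
time_s: 6.0
position: [0.3821, -0.0389, 0.1612]
orientation: [-0.0, 0.002, 1.0, 0.0]
force: [-0.3, -0.8, 0.6]
width: -0.0005
grasp_force: 0.0
```

Run:
```python
from h import *
import cv2
rows([[.38,-.11,.175],[.47,-.11,.175],[.47,-.015,.175]])
ims=[]
for c in ('scene','side'):
    d=capture(c);ims.append(d['img'][110:270,100:300])
    print(c,[(np.round(r['centre'],3).tolist(),round(r['score'],2)) for r in nets.landmark_of(c,'wide_press')[:2]])
cv2.imwrite('pics/d.png',cv2.cvtColor(cv2.resize(np.hstack(ims),(800,320)),cv2.COLOR_RGB2BGR))
```

```text
t 6.0 p [ 0.3821 -0.0389  0.1612] F [-0.3 -0.8  0.6] w -0.0
yaw of tool x 179.79879435917667
[0.38, -0.11, 0.175] [0.0074, -0.2846, -0.0551]
[0.47, -0.11, 0.175] [-0.3526, -0.2834, -0.0552]
[0.47, -0.015, 0.175] [-0.3513, 0.0966, -0.0552]
scene [([0.427, -0.026, 0.174], 0.56)]
side [([0.427, -0.028, 0.173], 0.74)]
```

View pics/d.png

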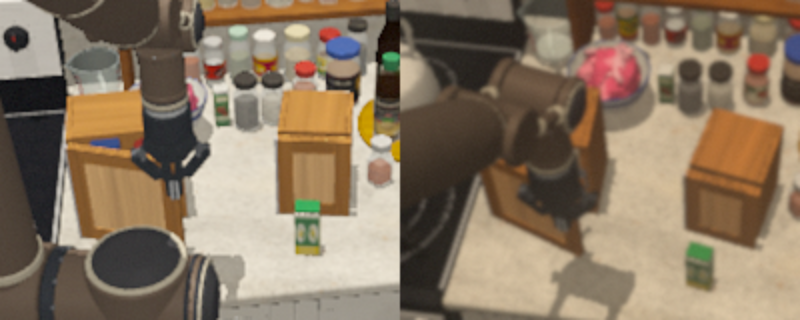

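The door now stands ajar: the dark gap shows at (110,145) and the press point is at (0.427,-0.027), about 0.38 rad. Next I'll go round the free edge and in behind it.

Call:
jog_arm(
  series=[
    {"dp": [0, -0.15, -0.05], "yaw": 0, "grip": 1},
    {"dp": [0, -0.29, -0.05], "yaw": 0, "grip": 1},
    {"dp": [0, -0.29, -0.05], "yaw": 0, "grip": 1},
    {"dp": [-0.18, -0.29, -0.05], "yaw": 0, "grip": 1},
    {"dp": [-0.36, -0.29, -0.05], "yaw": 0, "grip": 1},
    {"dp": [-0.36, -0.29, -0.05], "yaw": 0, "grip": 1},
    {"dp": [-0.36, -0.29, -0.05], "yaw": 0, "grip": 1},
    {"dp": [-0.36, -0.18, -0.05], "yaw": 0, "grip": 1},
    {"dp": [-0.36, -0.08, -0.05], "yaw": 0, "grip": 1},
    {"dp": [-0.36, 0.0, -0.05], "yaw": 0, "grip": 1},
    {"dp": [-0.36, 0.05, -0.05], "yaw": 0, "grip": 1},
    {"dp": [-0.36, 0.08, -0.05], "yaw": 0, "grip": 1},
    {"dp": [-0.36, 0.08, -0.05], "yaw": 0, "grip": 1},
  ],
)

```text
time_s: 7.5
position: [0.4711, -0.0185, 0.1738]
orientation: [-0.0, 0.001, 1.0, -0.0]
force: [0.4, 0.1, 0.4]
width: 0.0
grasp_force: 0.0
```

Run:
```python
from h import *
import cv2
H=np.array([.4925,.137])
def P(th,r,o=.031):
    w=H+r*np.array([-np.sin(th),-np.cos(th)])+o*np.array([np.cos(th),-np.sin(th)]);return [*w.round(4),.174]
rows([P(t,r) for t,r in zip(np.arange(.4,1.75,.1),np.linspace(.152,.135,14))])
d=capture('scene')
cv2.imwrite('pics/e.png',cv2.cvtColor(cv2.resize(d['img'][110:270,100:300],(800,600)),cv2.COLOR_RGB2BGR))
```

```text
t 7.5 p [ 0.4711 -0.0185  0.1738] F [0.4 0.1 0.4] w 0.0
yaw of tool x 179.86524716415903
[np.float64(0.4619), np.float64(-0.0151), 0.174] [0.037, 0.0137, -0.0007]
[np.float64(0.4475), np.float64(-0.0101), 0.174] [0.0946, 0.0335, -0.0007]
[np.float64(0.4337), np.float64(-0.0038), 0.174] [0.1499, 0.0586, -0.0007]
[np.float64(0.4208), np.float64(0.0038), 0.174] [0.2016, 0.0889, -0.0007]
[np.float64(0.4088), np.float64(0.0125), 0.174] [0.2497, 0.1236, -0.0007]
[np.float64(0.3978), np.float64(0.0223), 0.174] [0.2937, 0.1627, -0.0007]
[np.float64(0.3879), np.float64(0.033), 0.174] [0.3334, 0.2054, -0.0007]
[np.float64(0.3793), np.float64(0.0446), 0.174] [0.368, 0.2517, -0.0007]
[np.float64(0.3718), np.float64(0.0568), 0.174] [0.3981, 0.3004, -0.0007]
[np.float64(0.3657), np.float64(0.0696), 0.174] [0.4226, 0.3516, -0.0007]
[np.float64(0.3609), np.float64(0.0828), 0.174] [0.4419, 0.4043, -0.0007]
[np.float64(0.3574), np.float64(0.0963), 0.174] [0.456, 0.4583, -0.0007]
[np.float64(0.3553), np.float64(0.11), 0.174] [0.4646, 0.5131, -0.0007]
[np.float64(0.3546), np.float64(0.1237), 0.174] [0.4675, 0.5679, -0.0007]
```

View pics/e.png

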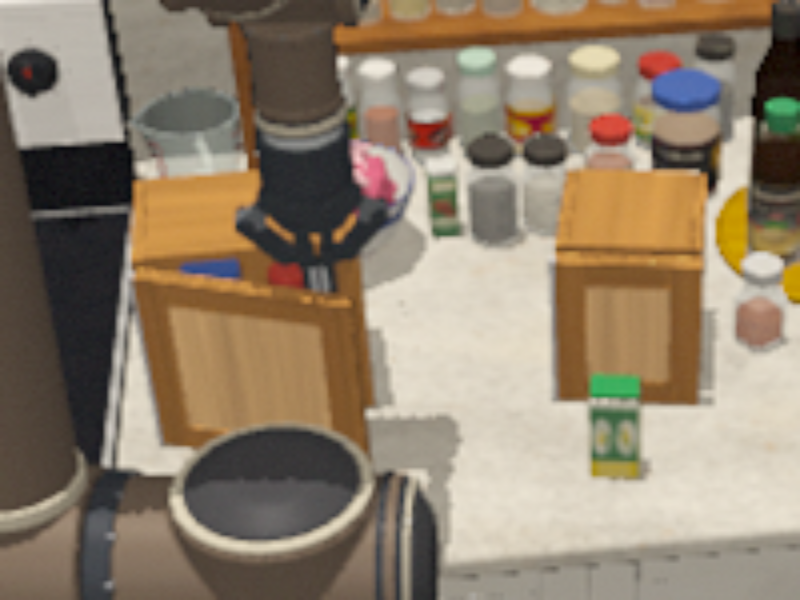

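The fingertip is behind the door at (320,275), with no contact force. I'll swing the door along the arc, turning the tool with it.

Call:
jog_arm(
  series=[
    {"dp": [0.037, 0.014, 0], "yaw": 0.01, "grip": 1},
    {"dp": [0.066, 0.024, 0], "yaw": 0.02, "grip": 1},
    {"dp": [0.095, 0.034, 0], "yaw": 0.03, "grip": 1},
    {"dp": [0.122, 0.046, 0], "yaw": 0.04, "grip": 1},
    {"dp": [0.15, 0.059, 0], "yaw": 0.05, "grip": 1},
    {"dp": [0.176, 0.074, 0], "yaw": 0.06, "grip": 1},
    {"dp": [0.202, 0.089, 0], "yaw": 0.07, "grip": 1},
    {"dp": [0.226, 0.106, 0], "yaw": 0.08, "grip": 1},
    {"dp": [0.25, 0.124, 0], "yaw": 0.09, "grip": 1},
    {"dp": [0.272, 0.143, 0], "yaw": 0.1, "grip": 1},
    {"dp": [0.294, 0.163, 0], "yaw": 0.11, "grip": 1},
    {"dp": [0.314, 0.184, 0], "yaw": 0.12, "grip": 1},
    {"dp": [0.333, 0.205, 0], "yaw": 0.13, "grip": 1},
    {"dp": [0.333, 0.205, 0], "yaw": 0.13, "grip": 1},
  ],
)

```text
time_s: 8.95
position: [0.3882, 0.032, 0.1737]
orientation: [-0.0, 0.399, 0.917, -0.0]
force: [-0.0, -0.6, 0.2]
width: -0.0003
grasp_force: 0.0
```

Run:
```python
from h import *
H=np.array([.4925,.137])
def P(th,r,o=.031):
    w=H+r*np.array([-np.sin(th),-np.cos(th)])+o*np.array([np.cos(th),-np.sin(th)]);return [*w.round(4),.174]
rows([P(t,r) for t,r in zip(np.arange(1,1.75,.1),np.linspace(.144,.135,8))])
print(pose()[2]['joint_positions'])
```

```text
t 8.95 p [0.3882 0.032  0.1737] F [-0.  -0.6  0.2] w -0.0
yaw of tool x 132.97441575188273
[np.float64(0.3881), np.float64(0.0331), 0.174] [0.0034, 0.0027, -0.0013]
[np.float64(0.3794), np.float64(0.0446), 0.174] [0.0608, 0.0086, -0.0013]
[np.float64(0.3719), np.float64(0.0569), 0.174] [0.1172, 0.0202, -0.0013]
[np.float64(0.3658), np.float64(0.0696), 0.174] [0.1711, 0.0369, -0.0013]
[np.float64(0.3609), np.float64(0.0828), 0.174] [0.223, 0.0586, -0.0013]
[np.float64(0.3575), np.float64(0.0963), 0.174] [0.2718, 0.0855, -0.0013]
[np.float64(0.3554), np.float64(0.11), 0.174] [0.3176, 0.1167, -0.0013]
[np.float64(0.3546), np.float64(0.1237), 0.174] [0.3599, 0.1517, -0.0013]
[-2.94198682e-02 -9.29623232e-02  2.20642189e+00 -2.86436205e-04
  1.02861252e+00 -7.79317097e-01]
```

Call:
jog_arm(
  series=[
    {"dp": [0.03, 0.005, 0], "yaw": 0.01, "grip": 1},
    {"dp": [0.061, 0.009, 0], "yaw": 0.02, "grip": 1},
    {"dp": [0.089, 0.014, 0], "yaw": 0.03, "grip": 1},
    {"dp": [0.117, 0.02, 0], "yaw": 0.04, "grip": 1},
    {"dp": [0.144, 0.028, 0], "yaw": 0.05, "grip": 1},
    {"dp": [0.171, 0.037, 0], "yaw": 0.06, "grip": 1},
    {"dp": [0.197, 0.047, 0], "yaw": 0.07, "grip": 1},
    {"dp": [0.223, 0.059, 0], "yaw": 0.08, "grip": 1},
    {"dp": [0.248, 0.072, 0], "yaw": 0.08, "grip": 1},
    {"dp": [0.272, 0.086, 0], "yaw": 0.08, "grip": 1},
    {"dp": [0.295, 0.101, 0], "yaw": 0.08, "grip": 1},
    {"dp": [0.318, 0.117, 0], "yaw": 0.08, "grip": 1},
    {"dp": [0.34, 0.134, 0], "yaw": 0.08, "grip": 1},
    {"dp": [0.36, 0.152, 0], "yaw": 0.08, "grip": 1},
    {"dp": [0.36, 0.152, 0], "yaw": 0.08, "grip": 1},
    {"dp": [0.36, 0.152, 0], "yaw": 0.08, "grip": 1},
  ],
)

```text
time_s: 10.55
position: [0.3552, 0.1245, 0.1738]
orientation: [0.0, 0.614, 0.789, 0.0]
force: [0.1, 0.6, -0.6]
width: 0.0002
grasp_force: 0.0
```

Run:
```python
from h import *
import cv2
rows([[.37,.06,.174],[.37,.06,.26]])
ims=[]
for c in ('scene','side'):
    d=capture(c);ims.append(d['img'][110:270,100:300])
cv2.imwrite('pics/f.png',cv2.cvtColor(cv2.resize(np.hstack(ims),(800,320)),cv2.COLOR_RGB2BGR))
```

```text
t 10.55 p [0.3552 0.1245 0.1738] F [ 0.1  0.6 -0.6] w 0.0
yaw of tool x 104.23895293229246
[0.37, 0.06, 0.174] [-0.2644, -0.0061, -0.0007]
[0.37, 0.06, 0.26] [-0.2644, -0.0061, -0.3447]
```

View pics/f.png

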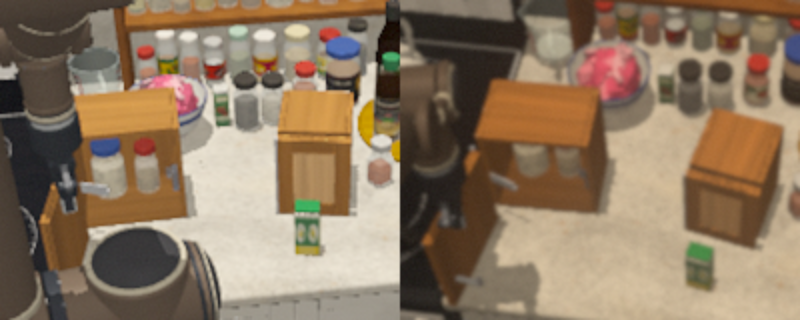

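The door stands wide open, about square or past it, with its edge at (65,230) in the left view. I'll back away to the right and check the angle.

Call:
jog_arm(
  series=[
    {"dp": [-0.06, 0, 0], "yaw": 0, "grip": 1},
    {"dp": [-0.16, 0, 0], "yaw": 0, "grip": 1},
    {"dp": [-0.3, 0, 0], "yaw": 0, "grip": 1},
    {"dp": [-0.4, 0, -0.1], "yaw": 0, "grip": 1},
    {"dp": [-0.5, 0, -0.25], "yaw": 0, "grip": 1},
    {"dp": [-0.5, 0, -0.35], "yaw": 0, "grip": 1},
    {"dp": [-0.5, 0, -0.35], "yaw": 0, "grip": 1},
    {"dp": [-0.5, 0, -0.35], "yaw": 0, "grip": 1},
  ],
)

```text
time_s: 11.45
position: [0.3859, 0.0027, 0.2615]
orientation: [0.0, 0.615, 0.789, 0.0]
force: [-1.0, -0.2, 0.1]
width: -0.0004
grasp_force: 0.0
```

Run:
```python
from h import *
import cv2
p,R,s=pose();print(s['time_s'],p,s['force'])
ims=[]
for c in ('scene','side'):
    try:
        P=cloud(c,'wide_door');
        d=capture(c)
        z=d['depth'];f=192/np.tan(np.radians(d['vfov']/2));v,u=np.nonzero(z>0);zz=z[v,u]
        P=(np.c_[(u-d['cx'])/f*zz,(v-d['cy'])/f*zz,zz]-d['t'])@d['R']
        # plain inner face / top edge of open door
        F=P[(P[:,0]>.3)&(P[:,0]<.47)&(abs(P[:,1]-.135)<.06)&(P[:,2]>.09)&(P[:,2]<.19)]
        k=np.polyfit(F[:,0],F[:,1],1)
        for _ in range(6):
            r=F[:,1]-np.polyval(k,F[:,0]);G=F[abs(r)<.006];k=np.polyfit(G[:,0],G[:,1],1)
        print(c,len(F),len(G),'dy/dx',k,'theta',np.pi/2-np.arctan(k[0]), [np.round(r['centre'],3).tolist() for r in nets.landmark_of(c,'wide_press')[:1]])
    except Exception as e: print(c,e)
    ims.append(d['img'][110:270,100:300])
cv2.imwrite('pics/g.png',cv2.cvtColor(cv2.resize(np.hstack(ims),(800,320)),cv2.COLOR_RGB2BGR))
```

```text
11.45 [0.38590544 0.00268829 0.26148337] [-1.01964636 -0.18428954  0.0759236 ]
scene 425 398 dy/dx [-0.14721197  0.18980665] theta 1.7169584898102794 [[0.314, 0.16, 0.172]]
side 680 643 dy/dx [-0.14540795  0.19236854] theta 1.7151922751812991 [[0.317, 0.162, 0.173]]
```

View pics/g.png

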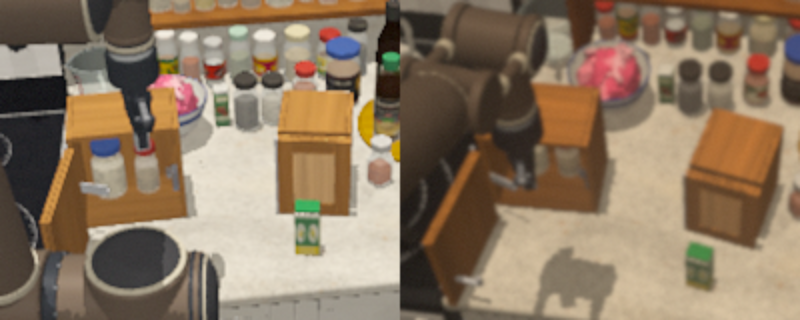

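The door is open to about 1.7 rad, past square. The hand is clear of it, the narrow cupboard is still shut and the tin hasn't moved.

```bash
python3 -c "
from bench import bot
print(bot.job_done())"
```

```text
the job is handed in; nothing more can be done
None
```

The wide cupboard's door was pressed in, sprang ajar by itself, and was pushed open to about 1.7 rad, past square; the narrow cupboard stayed shut, nothing else was moved, and the job is handed in.

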